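Load a mould into the wax injector and screw the lift up to the nozzle

ROBOT

A 7-joint arm with a two-finger parallel gripper is mounted at the origin on a cart in front of the work surface, level with it; the furniture and walls round the work are solid. World frame = base frame: x ahead of the robot, y to its left, z up, the work surface at z = 0. Lengths are in m, angles in rad, forces in N, time in s.
With the tool pointing down it reaches from about 0.425 to 0.975 m from the base axis. Payload 16.7 kg.
Tool frame: the origin (TCP) lies between the finger pads; the fingertips stand 11 mm ahead of it and the grasp point (between the pads) lies 8 mm behind it; z points along the fingers, x is the direction in which the jaws open and shut, and the axes are right-handed (so a half turn about z gives the same grasp; the last joint's range is limited). The gripper opens to 85 mm and grips with 20 to 120 N. Pads are 22 mm wide; open, the fingers measure 114 mm over their backs; the gripper's body (76 mm by 85 mm) begins 54 mm behind the grasp point. The pads swing forward as they close: fully open they stand 13 mm farther back than shut.
Start: joints at [0.967, 0.426, 0.074, 1.606, -0.034, 1.111, -0.067], TCP at [0.296, -0.606, 0.242] pointing down, gripper open.
Joint ranges: [-2.85, 2.85], [-0.5, 2.14], [-1.23, 1.37], [0.21, 2.46], [-1.02, 4.16], [0.16, 2.05], [-2.73, 2.73]. Speed limits (rad/s): [1.89, 1.89, 2.39, 2.39, 3.01, 3.01, 3.01].

INTERFACE

Orientations are given as a rotation vector (axis times angle).
In Python, from plant import env gives the robot as it stands. The module is installed in compiled form; this text tells all that it offers.
- The arm moves only by the tool arm_command, never from a script. Its argument "deltas" is a list of rows, each a list of 3 entries, a list of its own where there are three numbers: the turn, a rotation vector about the world's x, y, z in units of 0.08 rad (1.0 is 0.08 rad), then the shift along the world's x, y, z in units of 2.5 cm (1.0 is 2.5 cm), then the finger opening in mm, from 0 to 85.4. In form: [[[wx, wy, wz], [dx, dy, dz], jaw], ...]. A call has 1 to 20 rows; each row shifts and turns the commanded pose from where the row before left it; what a row does not reach is not made up. A row lasts 1/8 s, in which the tool goes at most 62.5 mm and 10.7 degrees, less where a joint would pass 70% of its speed; a pose out of reach is approached as far as the arm can. A call with a number of a shift or a turn outside -1 to 1 is refused whole. A call with a gripper value outside its range is refused whole. The fingers move at their own pace and stop on an object; "force" is the grip in N (left out, the last holds). Time passes only in rows, so rows that do not move let the fingers close. It gives the time, the measured TCP pose, the force and the opening at its end, in the units of the state.
- env.state(): the state, without advancing time (a new reading comes with each control period).
- env.snapshot(name): name is "scene" or "top" or "wrist"; returns a dict with "frame" (420x560x3 uint8, red, green, blue), "fx", "fy", "cx", "cy" (pixels), "T" (4x4, takes a point from camera to world coordinates). Camera axes: x right, y up, looking along -z (the intrinsics and any distortion apply to the point x, -y, -z); pixel columns grow to the right and rows downward; lengths in m; the calibration is good to about 2 mm. A picture is of the moment at which its call begins. There is no depth.
- env.finish_job(): hands the job in, once; it reports no verdict.
Trained networks look in a picture, given as the dict that the camera call returned (one of the last four; its "shot" number tells which), for a name from the list of things; names that differ only in an ending like _2 or _b are one class to them, and where a whole thing is asked for, a point or a joint stands for the part that bears it (a point fixed in the world has none). Each returns a list of dicts, best first, with "conf" (0 to 1); they miss things now and then, are a little off and sometimes report something else, mostly with a low value. They report only what shows in the picture. A call takes as long as a camera call. They do not tell look-alikes from the thing itself.
- env.find_in(picture, target): "centre" ([column, row] in pixels, amid what is visible of it).
The state is a dict: "time_s": time; "joints": joint angles; "joint_vel": joint speeds; "effort": joint torques, N m; "ee_pos": TCP position; "tcp_rot": TCP orientation; "force": force on the tool from outside, world axes, zero at the start; "wrist_torque": the same for the moment, N m; "finger_gap": finger opening in m.
Only numpy, scipy, OpenCV 4.12 (cv2) and the standard library are available. Lean on these libraries where they do the work, as an engineer would, in place of code of your own. Each camera call takes 0.05 s, during which the arm holds its last target.

TASK

Get the wax injector ready for the next casting: stand the orange mould flat on the lift platform with its brass filling bush right under the place where the nozzle comes down, then swing the nozzle arm in to its stop over the platform. Then turn the red knob until the mould just presses on the sprung nozzle: the nozzle should give by a millimetre or two, certainly not more than 4 mm. Leave the other things where they are.

Things in the scene. Friction and masses are not known exactly. Their poses are not given: they have to be found in the camera images.
- injector: wax injector stand, fixed to the table: a grey base 165 x 275 x 12 mm with a round steel column (22 mm across) at its back left corner, a square lift platform in the middle and a knob on its right. Origin on the platform's axis at table height; x points to the back, y to the left (knob at y = -130 mm, column at x = 80, y = 80 mm), z up
- lift_top (a point): centre of the top face of the lift platform, a level aluminium plate 90 x 90 x 8 mm which only moves up and down; its top is 50 mm above the table when the knob reads 0
- lift_knob (a joint): angle of the lift's knob about its vertical axis, 0 to 5.6 rad; grows (and the platform rises, 5 mm per radian) as the knob is turned clockwise seen from above. It stays where it is left and turns easily (under 0.2 N m)
- knob_grip (a point): point on the knob's axis at the height to grip, 86 mm above the table. The grip is an upright red bar 44 mm long (along this point's x), 14 mm thick (along its y), from 64 to 98 mm above the table, on a round black disc 46 mm across; to be pinched across its thickness. It turns with the knob
- swing (a joint): angle of the nozzle arm about the column, 0 to 1.9 rad: 0 = home against its stop, nozzle right over the platform's axis; grows as the arm swings out to the left (clockwise seen from above). Stiff enough to stay where it is left; moving it takes about 1 to 2 N at the handle
- handle (a point): point on the black button handle (24 mm across at its widest, 20 mm tall, on a 12 mm stem) upright on top of the nozzle head, straight over the nozzle's axis, 192 mm above the table; the button reaches from 194 to 215 mm, the stem below it down to 174 mm; the nozzle head below is a steel cylinder 32 mm across (130 to 174 mm). Pinch the stem or button, or push it sideways
- column (a point): point on the vertical axis of the column about which the nozzle arm swings, 152 mm above the table (height of the arm); 113 mm from the nozzle's axis
- nozzle_tip (a point): lower end of the brass nozzle, which is 8 mm across at the tip and points straight down from the arm; 106 mm above the table while nothing pushes it
- nozzle (a joint): how far the sprung nozzle is pushed up into its head, 0 to 0.009 m; 0 = not touched. The spring yields at about 2 N and takes 0.5 N more per mm
- orange_mould_mid (a point): centre of the orange rubber mould, a block 64 mm (x) by 44 mm (y) by 36 mm (z, 18 mm up to the top from here) which stands flat, about 0.2 kg; grasp it across its 44 mm width
- orange_mould_bush (a point): centre of the top face of the orange mould's filling bush, a flat brass disc 22 mm across that stands 2 mm proud of the mould's top, 12 mm off its middle towards its +x end (38 mm above the mould's underside)
- green_mould_mid (a point): green rubber mould, otherwise exactly like the orange one: leave alone. Point at its centre, 18 mm above its underside
- steel_block: dark steel dapping block, 46 mm cube: leave alone. Origin at the centre of its underside
- solder_tin: flat round tin with a green lid, 65 mm across, 21 mm tall: leave alone. Origin at the centre of its underside
- tweezers: steel tweezers lying flat, 14 x 149 x 8 mm, long along their y: leave alone. Origin at the centre of the underside
- flux_jar: small glass jar with a black lid, 51 mm across, 54 mm tall: leave alone. Origin at the centre of its underside
- wax_pen: purple pen-shaped wax tool lying flat, 15 x 160 x 15 mm, long along its y: leave alone. Origin at the centre of the underside
Things that resemble listed ones, but are neither listed nor needed, are in the scene too. Of the things shaped like the part that bears orange_mould_mid, the orange one is meant.

How it is judged:
On the way, in this order (a step that is already met when the one before it is completed fails the run):
1. the orange mould stands flat on the lift platform with its bush within 10 mm of the platform's axis, let go (z of orange_mould_mid in the frame of lift_top between 0.015 and 0.021 m and angle between orange_mould_mid's own z axis and vertical below 0.08 rad and horizontal distance between orange_mould_bush and lift_top below 0.01 m and contact force between orange_mould and the fingers below 0.1 N and linear speed of orange_mould below 0.02 m/s), for 0.2 s.
2. the nozzle arm is swung home over the mould (value of joint swing below 0.05 rad), for 0.2 s.
3. the lift is screwed up until the mould pushes the nozzle (value of joint nozzle above 0.0004 m), for 0.2 s.
At the end, for the whole second after the job is handed in: the orange mould stands flat and still on the lift platform (within 0.08 rad of level); the nozzle arm is home (within 0.05 rad of its stop) with the nozzle's axis within 8 mm of the middle of the bush; the mould presses on the nozzle, which is pushed up by 0.4 to 4 mm (z of orange_mould_mid in the frame of lift_top between 0.015 and 0.021 m and angle between orange_mould_mid's own z axis and vertical below 0.08 rad and horizontal distance between orange_mould_bush and nozzle_tip below 0.008 m and value of joint swing below 0.05 rad and value of joint nozzle between 0.0004 and 0.004 m and linear speed of orange_mould below 0.01 m/s); the robot touches nothing.
It fails at once if the nozzle is driven more than 6 mm into its head (value of joint nozzle above 0.006 m).
It fails at once if another loose thing (green mould, steel block, tin, tweezers, jar, wax pen) is moved more than 30 mm (distance of any of green_mould_mid, steel_block, solder_tin, tweezers, flux_jar, wax_pen from where it was at the start of the episode above 0.03 m).
It also fails if it takes over 72 s, if anything falls off the work surface, if the arm or the gripper's body presses on something with over 40 N, if the wrist force passes 120 N, or if a joint passes its speed limit or range.

## Working session

There is one attempt and no reset: what is moved stays moved. The work goes in short steps, Python scripts to look and compute and a tool call to move; the robot and the scene stay as the last step left them, time stands still between calls to the robot, and variables do not carry over. Pictures are saved under pics/ and viewed, and the job is handed in when it is done.

Besides the shell and the picture viewer there is one more tool, called after ">>>" as name(argument=value, ...), one argument or row to a line, values as JSON. arm_command: Moves the arm, as the interface text tells. Shifts and turns lie within -1 to 1; 1 stands for 2.5 cm of shift or 0.08 rad of turn. Its arguments: {"type":"object","properties":{"deltas":{"type":"array","items":{"type":"array"}},"force":{"type":"number"}},"required":["deltas"]}

```bash
mkdir -p pics; ls; cat > h.py <<'E'
import numpy as np, cv2
from plant import env
def snap(name, fn=None):
    p=env.snapshot(name)
    if fn: cv2.imwrite('pics/'+fn, cv2.cvtColor(p['frame'],cv2.COLOR_RGB2BGR))
    return p
def ray(p,px):
    T=np.array(p['T']);d=np.array([(px[0]-p['cx'])/p['fx'],-(px[1]-p['cy'])/p['fy'],-1.0])
    return T[:3,3],T[:3,:3]@d
def atz(p,px,z):
    o,d=ray(p,px);return o+d*(z-o[2])/d[2]
def proj(p,X):
    T=np.array(p['T']);c=T[:3,:3].T@(np.array(X)-T[:3,3])
    return p['cx']+p['fx']*c[0]/-c[2], p['cy']-p['fy']*c[1]/-c[2]
E
python3 - <<'E'
from h import *
s=env.state();print(s)
for n in ['scene','top','wrist']:
    p=snap(n,n+'0.png');print(n,{k:v for k,v in p.items() if k!='frame'})
    for t in ['injector','lift_top','knob_grip','handle','column','nozzle_tip','orange_mould_mid','orange_mould_bush','green_mould_mid','steel_block','flux_jar']:
        print(t,[(np.round(r['centre']).tolist(),round(r['conf'],2)) for r in env.find_in(p,t)][:4])
E
```

```text
pics
{'time_s': 0.0, 'joints': array([ 0.96649203,  0.426722  ,  0.07385374,  1.60663327, -0.03409347,
        1.11082429, -0.0671104 ]), 'joint_vel': array([-0.00092335,  0.0001567 ,  0.00042881, -0.00063743,  0.00108489,
       -0.00046259, -0.00135568]), 'effort': array([-4.88603400e-04, -9.49836802e+01,  3.76094878e+00, -4.63513863e+01,
        1.93325541e-02,  1.01490406e-02,  5.95661982e-05]), 'ee_pos': array([ 0.29630559, -0.60602587,  0.24160577]), 'tcp_rot': array([-2.66451420e+00,  1.66316559e+00,  1.84997005e-03]), 'force': array([0.15521879, 0.33479134, 0.12810224]), 'wrist_torque': array([ 0.02350858,  0.0341382 , -0.05007583]), 'finger_gap': 0.08530111418038266}
scene {'fx': 497.72946287469, 'fy': 497.72946287469, 'cx': 282.4335644043475, 'cy': 207.2332670476369, 'T': array([[-0.94296869, -0.28645562,  0.16956776,  0.80793115],
       [ 0.33276687, -0.82453991,  0.45760261,  0.61318457],
       [ 0.00873254,  0.48793147,  0.87283826,  1.34541354],
       [ 0.        ,  0.        ,  0.        ,  1.        ]]), 'shot': 1}
injector [([252.0, 183.0], 0.64)]
lift_top [([262.
[... 1211 characters left out ...]
250.0], 0.2)]
green_mould_mid [([219.0, 230.0], 0.68), ([372.0, 246.0], 0.34), ([334.0, 178.0], 0.25)]
steel_block [([174.0, 259.0], 0.56)]
flux_jar [([147.0, 251.0], 0.78)]
wrist {'fx': 312.7693154196824, 'fy': 312.7693154196824, 'cx': 276.6575730478777, 'cy': 205.6167672778453, 'T': array([[ 0.43993549,  0.85949103,  0.26025358,  0.36292975],
       [-0.89802872,  0.42140771,  0.12633275, -0.57403165],
       [-0.001091  , -0.28929345,  0.95723984,  0.37388115],
       [ 0.        ,  0.        ,  0.        ,  1.        ]]), 'shot': 3}
injector []
lift_top []
knob_grip []
handle []
column []
nozzle_tip []
orange_mould_mid []
orange_mould_bush []
green_mould_mid []
steel_block []
flux_jar []
```

View pics/scene0.png

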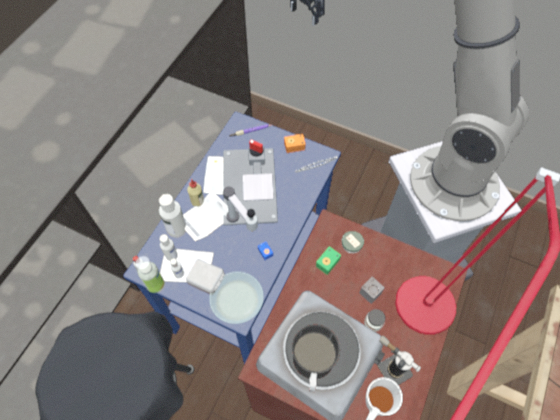

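View pics/top0.png

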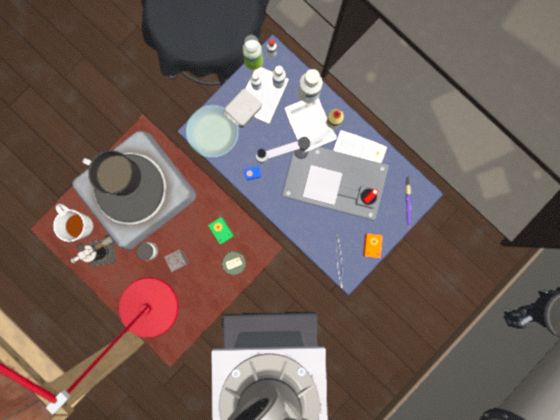

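```bash
python3 - <<'E'
import cv2
a=cv2.imread('pics/top0.png')[120:280,240:420];cv2.imwrite('pics/topc.png',cv2.resize(a,None,fx=4.4,fy=3.7 if 0 else 3.7,interpolation=cv2.INTER_CUBIC)) if 0 else cv2.imwrite('pics/topc.png',cv2.resize(a,(675,600),interpolation=cv2.INTER_CUBIC))
a=cv2.imread('pics/scene0.png')[110:270,200:350];cv2.imwrite('pics/scenec.png',cv2.resize(a,(562,600),interpolation=cv2.INTER_CUBIC))
E
```

```text
(no output)
```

View pics/topc.png

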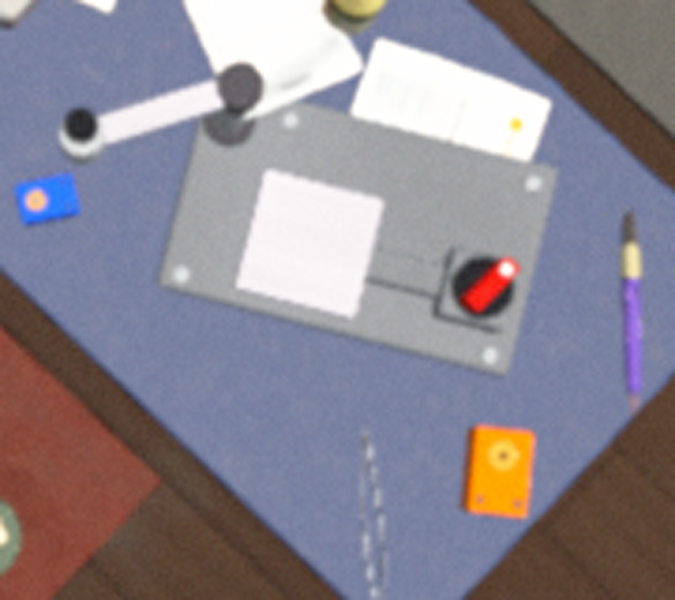

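View pics/scenec.png

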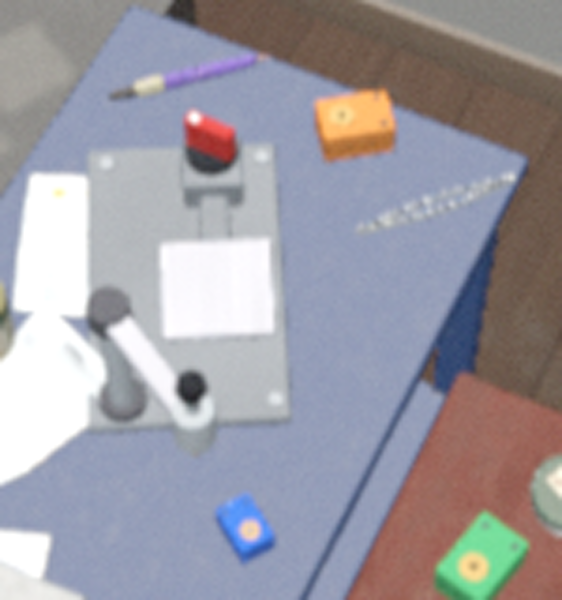

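The orange 64x44 block at top (373,246) with a bush fits "orange_mould". The blue one at (252,173) is smaller and a different colour, and the green one at (220,231) is to be left alone. The injector is at (335,180), with its nozzle arm swung out to the left, the handle at about (261,153).

```bash
cat > m.py <<'E'
from h import *
from scipy.optimize import least_squares
def tri(p1,a,p2,b):
    o1,d1=ray(p1,a);o2,d2=ray(p2,b)
    A=np.stack([d1,-d2],1);t=np.linalg.lstsq(A,o2-o1,rcond=None)[0]
    x=o1+d1*t[0];y=o2+d2*t[1];return (x+y)/2,np.linalg.norm(x-y)
E
python3 - <<'E'
from m import *
pt=snap('top','t1.png');ps=snap('scene','s1.png')
def contour(p,mask,lo=30):
    n,l,st,c=cv2.connectedComponentsWithStats(mask.astype(np.uint8))
    for i in range(1,n):
        if st[i,4]>lo: print('  comp',st[i].tolist(),c[i].round(1).tolist(),cv2.minAreaRect(np.argwhere(l==i)[:,::-1].astype(np.float32)))
for nm,p in(('top',pt),('scene',ps)):
    f=p['frame'];hsv=cv2.cvtColor(f,cv2.COLOR_RGB2HSV)
    print(nm,'orange');contour(p,cv2.inRange(hsv,(8,180,150),(22,255,255))>0)
    print(nm,'red');contour(p,cv2.inRange(hsv,(0,180,120),(4,255,255))>0,15)
    print(nm,'white');contour(p,cv2.inRange(hsv,(0,0,205),(180,30,255))>0,200)
print('inj', )
# points by eye
def c(x,y,ox,oy): return [ox+(x+.5)/3.75-.5,oy+(y+.5)/3.75-.5]
T=lambda x,y:c(x,y,240,120); S=lambda x,y:c(x,y,200,110)
for n,a,b in [('bush',T(503,457),S(341,115)),('knobtop',T(488,286),S(210,137)),('platL',T(265,170),S(162,338)),('platF',T(237,288),S(275,330)),('platR',T(355,318),S(270,240)),('platB',T(383,200),S(160,246)),('handle',T(82,125),S(190,382)),('boltBL',T(289,120),S(0,0)),('boltBR',T(533,183),S(106,161)),('boltFR',T(490,355),S(262,156)),('boltFL',T(181,274),S(276,398)),('coltop',T(240,85),S(108,305))]:
    print(n,*[np.round(q,4) for q in tri(pt,a,ps,b)])
E
```

```text
top orange
  comp [364, 234, 18, 23, 312] [372.3, 245.7] ((372.4262390136719, 245.31149291992188), (15.934290885925293, 21.909650802612305), 5.19442892074585)
top red
  comp [334, 113, 6, 4, 17] [336.9, 114.5] ((336.5, 114.5), (3.0, 5.0), 90.0)
  comp [363, 191, 12, 12, 76] [368.8, 197.0] ((369.0, 196.99998474121094), (5.656853675842285, 12.727922439575195), 45.0)
top white
  comp [226, 66, 63, 58, 1933] [258.1, 97.0] ((261.23077392578125, 96.84616088867188), (43.151248931884766, 72.97122192382812), 37.87498474121094)
  comp [301, 70, 22, 24, 326] [311.6, 81.3] ((311.5000305175781, 81.99999237060547), (21.920310974121094, 21.92030906677246), 45.0)
  comp [285, 98, 102, 65, 2542] [329.4, 132.3] ((330.70538330078125, 137.40084838867188), (109.71896362304688, 49.26008605957031), 35.618492126464844)
  comp [192, 115, 39, 37, 1127] [210.8, 132.5] ((211.0, 133.0), (36.0, 38.0), 90.0)
  comp [257, 142, 42, 19, 270] [280.3, 150.3] ((277.17095947265625, 150.99855041503906), (7.837838172912598, 42.702701568603516), 71.07535552978516)
  comp [303, 165, 39, 40, 1083] [322.2, 184.4] ((322.4117736
[... 2092 characters left out ...]
6875, 363.5400390625), (75.80000305175781, 29.000001907348633), 53.13010025024414)
  comp [366, 377, 37, 43, 434] [383.8, 400.3] ((384.09619140625, 397.71319580078125), (41.56942367553711, 36.00946044921875), 87.51044464111328)
inj
bush [ 0.4458 -0.2981  0.0388] 0.0007
knobtop [ 0.5689 -0.2832  0.0813] 0.0005
platL [ 0.6606 -0.1269  0.054 ] 0.0
platF [ 0.5735 -0.1038  0.0554] 0.0007
platR [ 0.5491 -0.19    0.05  ] 0.0021
platB [ 0.6363 -0.2135  0.0506] 0.0012
handle [0.671  0.0038 0.2126] 0.0004
boltBL [ 0.6813 -0.1269  0.4633] 0.1057
boltBR [ 0.6504 -0.3313  0.0207] 0.0008
boltFR [ 0.521  -0.2946  0.0175] 0.0018
boltFL [ 0.5872 -0.0637  0.0194] 0.0018
coltop [ 0.7032 -0.103   0.1661] 0.0013
```

>>> arm_command(
  deltas=[
    [[0,0,-0.48],[0.4,0.88,-0.12],85],
    [[0,0,-0.48],[0.4,0.88,-0.12],85],
    [[0,0,-0.48],[0.4,0.88,-0.12],85],
    [[0,0,-0.48],[0.4,0.88,-0.12],85],
    [[0,0,-0.48],[0.4,0.88,-0.12],85],
    [[0,0,-0.48],[0.4,0.88,-0.12],85],
    [[0,0,-0.48],[0.4,0.88,-0.12],85],
    [[0,0,-0.48],[0.4,0.88,-0.12],85],
    [[0,0,-0.48],[0.4,0.88,-0.12],85],
    [[0,0,-0.48],[0.4,0.88,-0.12],85],
    [[0,0,-0.48],[0.4,0.88,-0.12],85],
    [[0,0,-0.48],[0.4,0.88,-0.12],85],
    [[0,0,-0.48],[0.4,0.88,-0.12],85],
    [[0,0,-0.48],[0.4,0.88,-0.12],85],
    [[0,0,0],[0,0,0],85],
  ],
  force=50,
)

```text
time_s: 3.78
ee_pos: [0.4373, -0.2968, 0.2003]
tcp_rot: [-2.13, 2.309, 0.0]
force: [-0.6, 0.0, 0.2]
finger_gap: 0.0848
```

```bash
cat >> h.py <<'E'
from scipy.spatial.transform import Rotation as Rn
def pose():
    s=env.state();M=Rn.from_rotvec(s['tcp_rot']).as_matrix()
    print('t',round(s['time_s'],2),'p',s['ee_pos'].round(4),'jawang',round(float(np.arctan2(M[1,0],M[0,0])),4),'z',M[:,2].round(4),'F',s['force'].round(1),'gap',round(s['finger_gap'],4),'q',s['joints'].round(2))
    return s
E
python3 - <<'E'
from h import *
p=snap('wrist','w1.png');pose()
for t in ['orange_mould_mid','orange_mould_bush']: print(env.find_in(p,t))
for X in [(0.4458,-0.2981,.038),(0.434,-.297,.036)]: print(proj(p,X))
E
```

```text
t 3.83 p [ 0.4367 -0.298   0.2004] jawang -1.6519 z [ 1.e-04 -0.e+00 -1.e+00] F [-0.8 -0.4  0.3] gap 0.0848 q [ 0.46  0.23  0.02  1.98 -0.    0.93 -1.17]
[{'centre': [279.2, 190.7], 'conf': 0.59}, {'centre': [91.1, 29.7], 'conf': 0.43}]
[{'centre': [282.1, 191.6], 'conf': 0.63}, {'centre': [381.9, 57.7], 'conf': 0.26}]
(np.float64(277.59378482045304), np.float64(182.05420422535758))
(np.float64(277.4191498582817), np.float64(193.48460710947217))
```

View pics/w1.png

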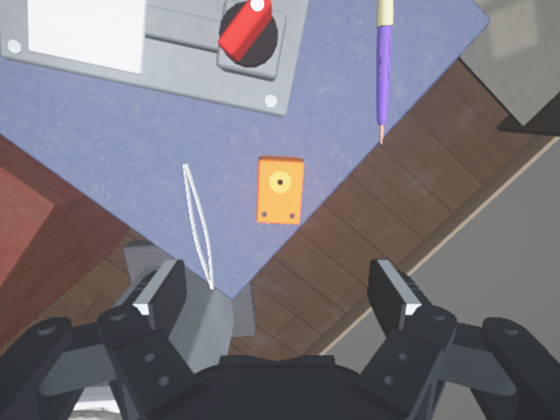

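```bash
python3 - <<'E'
import cv2
a=cv2.imread('pics/w1.png')[145:235,245:320];cv2.imwrite('pics/w1c.png',cv2.resize(a,(500,600),interpolation=cv2.INTER_CUBIC))
E
```

```text
(no output)
```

View pics/w1c.png

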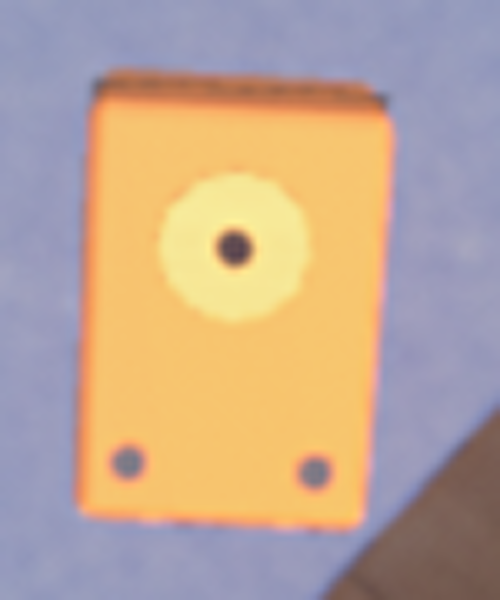

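Confirmed: an orange block with its brass bush toward the top end, bush centre at crop (234,247), four clear top-face corners.

```bash
python3 - <<'E'
from m import *
p=snap('wrist')
c=lambda x,y:[245+(x+.5)/6.667-.5,145+(y+.5)/6.667-.5]
P=[atz(p,c(*q),.036)[:2] for q in[(95,97),(393,115),(363,525),(80,515)]]
b=atz(p,c(234,247),.038);print('bush',b)
for i in range(4): d=P[(i+1)%4]-P[i];print(np.linalg.norm(d).round(4),np.arctan2(d[1],d[0]).round(3))
m=np.mean(P,0);print('mid',m, 'off',b[:2]-m,np.linalg.norm(b[:2]-m))
pose()
E
```

```text
bush [ 0.44497113 -0.30251654  0.038     ]
0.0424 -1.713
0.0621 3.011
0.0427 1.451
0.0631 -0.135
mid [ 0.43379134 -0.3014318 ] off [ 0.01117978 -0.00108474] 0.011232285577719167
t 3.98 p [ 0.4362 -0.2992  0.2005] jawang -1.6543 z [ 2.e-04 -3.e-04 -1.e+00] F [-0.1  0.5 -0.3] gap 0.0847 q [ 0.47  0.23  0.02  1.98 -0.    0.93 -1.17]
```

>>> arm_command(
  deltas=[
    [[0,0,-0.45],[-0.1,0,-0.9],80],
    [[0,0,0],[0,0,-0.9],75],
    [[0,0,0],[0,0,-0.9],75],
    [[0,0,0],[0,0,-0.9],75],
    [[0,0,0],[0,0,-0.9],75],
    [[0,0,0],[0,0,-0.9],75],
    [[0,0,0],[0,0,-0.9],75],
    [[0,0,0],[0,0,-0.6],75],
    [[0,0,0],[0,0,-0.35],75],
    [[0,0,0],[0,0,0],75],
  ],
)

```text
time_s: 5.22
ee_pos: [0.4338, -0.2985, 0.0188]
tcp_rot: [2.085, -2.35, -0.001]
force: [0.3, 0.2, 0.6]
finger_gap: 0.0748
```

```bash
python3 - <<'E'
from h import *
pose();snap('wrist','w2.png')
E
```

```text
t 5.22 p [ 0.4338 -0.2985  0.0188] jawang -1.6899 z [-5.e-04  2.e-04 -1.e+00] F [0.3 0.2 0.6] gap 0.0748 q [ 0.47  0.5   0.01  2.09 -0.01  0.54 -1.2 ]
```

View pics/w2.png

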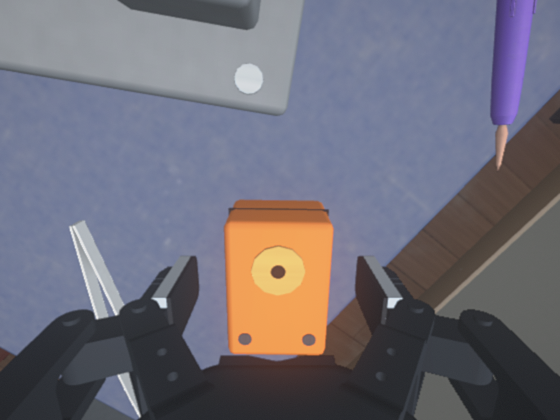

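Mould (278,275) is centred and square between the pads. Closing and lifting.

>>> arm_command(
  deltas=[
    [[0,0,0],[0,0,0],30],
    [[0,0,0],[0,0,0],30],
    [[0,0,0],[0,0,0],30],
    [[0,0,0],[0,0,0],30],
    [[0,0,0],[0,0,0],30],
    [[0,0,0],[0,0,0],30],
    [[0,0,0],[0,0,0.4],30],
    [[0,0,0],[0,0,0.9],30],
    [[0,0,0],[0,0,0.9],30],
    [[0,0,0],[0,0,0.9],30],
    [[0,0,0],[0,0,0.9],30],
    [[0,0,0],[0,0,0.9],30],
    [[0,0,0],[0,0,0.8],30],
    [[0,0,0],[0,0,0],30],
  ],
)

```text
time_s: 7.02
ee_pos: [0.4346, -0.2987, 0.1633]
tcp_rot: [-2.085, 2.349, -0.004]
force: [0.1, 0.5, -1.9]
finger_gap: 0.0433
```

```bash
python3 - <<'E'
from h import *
p=snap('wrist','w3.png');s=pose();
a=p['frame'][170:400,180:380];cv2.imwrite('pics/w3c.png',cv2.resize(cv2.cvtColor(a,cv2.COLOR_RGB2BGR),None,fx=2.6,fy=2.6,interpolation=cv2.INTER_CUBIC))
E
```

```text
t 7.08 p [ 0.4341 -0.2984  0.1621] jawang -1.6896 z [ 1.3e-03 -6.0e-04 -1.0e+00] F [-1.   0.1 -1.8] gap 0.0433 q [ 0.46  0.28  0.02  2.02 -0.01  0.85 -1.2 ]
```

View pics/w3c.png

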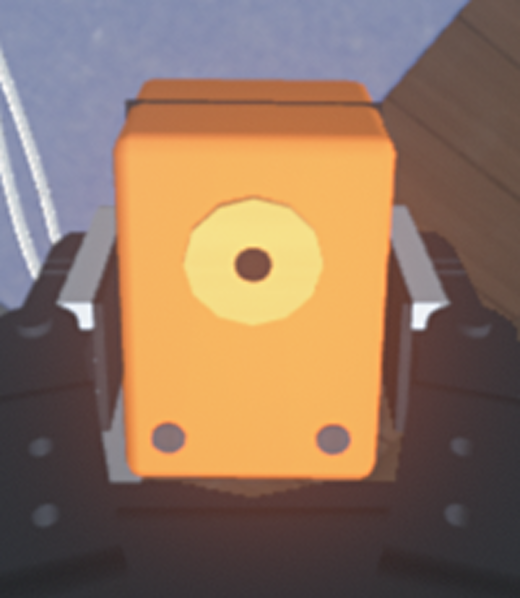

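```bash
python3 - <<'E'
from h import *
p=snap('wrist');s=pose()
px=[180+(253.5)/2.6-.5,170+264.5/2.6-.5]
b=atz(p,px,s['ee_pos'][2]+.0192);print(b,b-s['ee_pos'])
print(atz(p,[180+252/2.6,170+476/2.6],s['ee_pos'][2]+.0172)-s['ee_pos'],atz(p,[180+252/2.6,170+137/2.6],s['ee_pos'][2]+.0172)-s['ee_pos'])
# platform more careful, wrist estimate now
E
```

```text
t 7.12 p [ 0.4338 -0.2982  0.1614] jawang -1.6896 z [ 1.e-04  0.e+00 -1.e+00] F [-0.6 -0.1 -1.7] gap 0.0433 q [ 0.46  0.28  0.02  2.02 -0.01  0.85 -1.2 ]
[ 0.44602591 -0.29995737  0.18063362] [ 0.01225978 -0.00176228  0.0192    ]
[-0.02945843  0.00320577  0.0172    ] [ 0.03220126 -0.00409182  0.0172    ]
```

>>> arm_command(
  deltas=[
    [[0,0,0],[0.4,0.36,0],30],
    [[0,0,0],[0.8,0.71,0],30],
    [[0,0,0],[0.8,0.71,0],30],
    [[0,0,0],[0.8,0.71,0],30],
    [[0,0,0],[0.8,0.71,0],30],
    [[0,0,0],[0.8,0.71,0],30],
    [[0,0,0],[0.8,0.71,0],30],
    [[0,0,0],[0.8,0.71,0],30],
    [[0,0,0],[0.4,0.33,-0.4],30],
    [[0,0,0],[0,0,-0.6],30],
    [[0,0,0],[0,0,-0.6],30],
    [[0,0,0],[0,0,-0.6],30],
    [[0,0,0],[0,0,0],30],
  ],
)

```text
time_s: 8.75
ee_pos: [0.5928, -0.1572, 0.105]
tcp_rot: [2.084, -2.349, -0.003]
force: [0.2, 0.6, -1.8]
finger_gap: 0.0431
```

```bash
python3 - <<'E'
from m import *
p=snap('wrist','w4.png');s=pose();pt=snap('top','t4.png');ps=snap('scene','s4.png')
for a,n,w in((pt,'t4c.png',(270,140,110,90)),(ps,'s4c.png',(210,130,100,90))):
    x,y,ww,h=w;cv2.imwrite('pics/'+n,cv2.resize(cv2.cvtColor(a['frame'][y:y+h,x:x+ww],cv2.COLOR_RGB2BGR),None,fx=6,fy=6,interpolation=cv2.INTER_CUBIC))
E
```

```text
t 8.8 p [ 0.5934 -0.1572  0.106 ] jawang -1.6903 z [-1.1e-03  2.0e-04 -1.0e+00] F [ 0.1 -0.2 -1.9] gap 0.043 q [ 0.19  0.48 -0.04  1.86  0.03  0.81 -1.56]
```

View pics/w4.png

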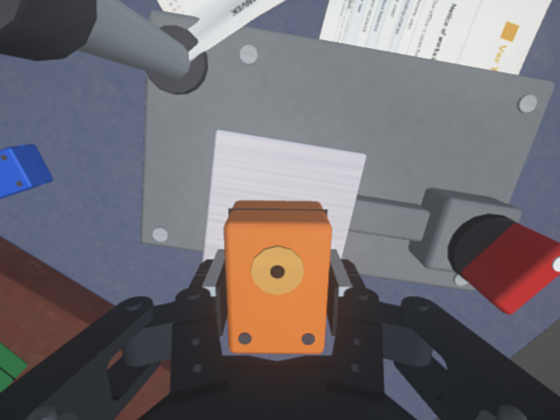

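View pics/s4c.png

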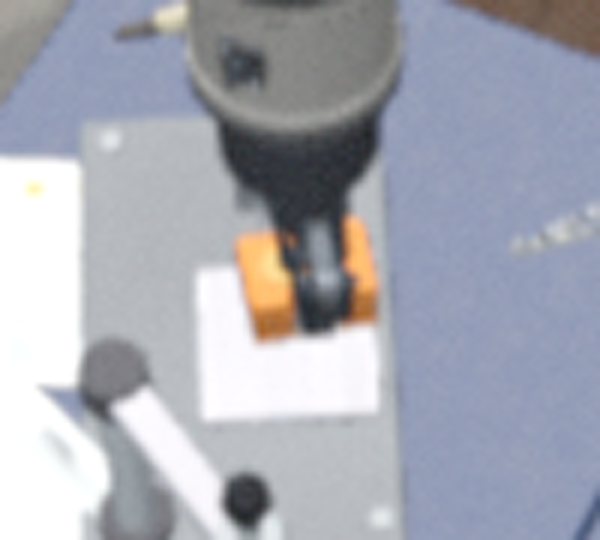

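```bash
python3 - <<'E'
from h import *
p=snap('wrist');pose()
for z in(.05,.055):
    L=atz(p,(217,131),z)[:2];R=atz(p,(364,155),z)[:2]
    u=(L-R)/np.linalg.norm(L-R);x=np.array([u[1],-u[0]])
    print(z,np.linalg.norm(L-R),'yaw',np.arctan2(x[1],x[0]),'centre',(L+R)/2-.045*x)
for X in [(160,235),(528,103),(249,54)]: print('bolt',atz(p,X,.013))
E
```

```text
t 8.95 p [ 0.5943 -0.1571  0.1072] jawang -1.6899 z [ 1.e-03 -1.e-04 -1.e+00] F [ 0.7 -0.1 -1.2] gap 0.0432 q [ 0.19  0.48 -0.04  1.86  0.03  0.81 -1.56]
0.05 0.08861757583456588 yaw -0.2774884101593571 centre [ 0.60513528 -0.15993661]
0.055 0.08626818596771225 yaw -0.2774884101593558 centre [ 0.6056414  -0.15976937]
bolt [ 0.58685517 -0.0650117   0.013     ]
bolt [ 0.65246061 -0.33735857  0.013     ]
bolt [ 0.70535198 -0.15194571  0.013     ]
```

>>> arm_command(
  deltas=[
    [[0,0,0],[0,0,-0.5],30],
    [[0,0,0],[0,0,-0.5],30],
    [[0,0,0],[0,0,-0.3],30],
    [[0,0,0],[0,0,-0.1],30],
    [[0,0,0],[0,0,0],30],
    [[0,0,0],[0,0,0],30],
  ],
)

```text
time_s: 9.7
ee_pos: [0.594, -0.1568, 0.0713]
tcp_rot: [-2.086, 2.349, 0.0]
force: [-0.4, 0.3, -2.7]
finger_gap: 0.0433
```

>>> arm_command(
  deltas=[
    [[0,0,0],[0,0,-0.06],30],
    [[0,0,0],[0,0,-0.04],30],
    [[0,0,0],[0,0,0],30],
  ],
)

```text
time_s: 10.07
ee_pos: [0.5941, -0.1569, 0.0699]
tcp_rot: [-2.085, 2.349, -0.0]
force: [-6.3, 1.3, 16.2]
finger_gap: 0.0429
```

Contact made; releasing.

>>> arm_command(
  deltas=[
    [[0,0,0],[0,0,0.04],45],
    [[0,0,0],[0,0,0],55],
    [[0,0,0],[0,0,0],62],
    [[0,0,0],[0,0,0],65],
    [[0,0,0],[0,0,0],65],
    [[0,0,0],[0,0,0.5],65],
    [[0,0,0],[0,0,0.9],65],
    [[0,0,0],[0,0,0.9],65],
    [[0,0,0],[0,0,0.9],65],
    [[0,0,0],[0,0,0.9],65],
    [[0,0,0],[0,0,0.9],65],
    [[0,0,0],[0,0,0.9],65],
    [[0,0,0],[0,0,0.9],65],
    [[0,0,0],[0,0,0],65],
  ],
)

```text
time_s: 11.82
ee_pos: [0.5948, -0.157, 0.2426]
tcp_rot: [-2.084, 2.348, -0.004]
force: [-0.5, 0.6, -1.0]
finger_gap: 0.0652
```

```bash
python3 - <<'E'
from m import *
p=snap('wrist','w5.png');s=pose();ps=snap('scene','s5.png')
for t in['orange_mould_bush']:
    for q in(p,ps): 
        r=env.find_in(q,t);print([(x['centre'],x['conf'],atz(q,x['centre'],.088).round(4)) for x in r])
cv2.imwrite('pics/w5c.png',cv2.resize(cv2.cvtColor(p['frame'][110:280,170:390],cv2.COLOR_RGB2BGR),None,fx=3.5,fy=3.5,interpolation=cv2.INTER_CUBIC))
E
```

```text
t 11.88 p [ 0.5942 -0.1569  0.2412] jawang -1.6897 z [ 1.8e-03 -3.0e-04 -1.0e+00] F [ 0.2 -0.8 -0.4] gap 0.0653 q [ 0.19  0.33 -0.04  1.75  0.02  1.06 -1.55]
[([277.1, 190.0], 0.67, array([ 0.5979, -0.1577,  0.088 ])), ([105.4, 151.2], 0.62, array([ 0.6523, -0.0069,  0.088 ]))]
[([261.9, 182.9], 0.63, array([ 0.5938, -0.1443,  0.088 ])), ([266.4, 248.2], 0.48, array([0.6488, 0.0618, 0.088 ]))]
```

View pics/w5c.png

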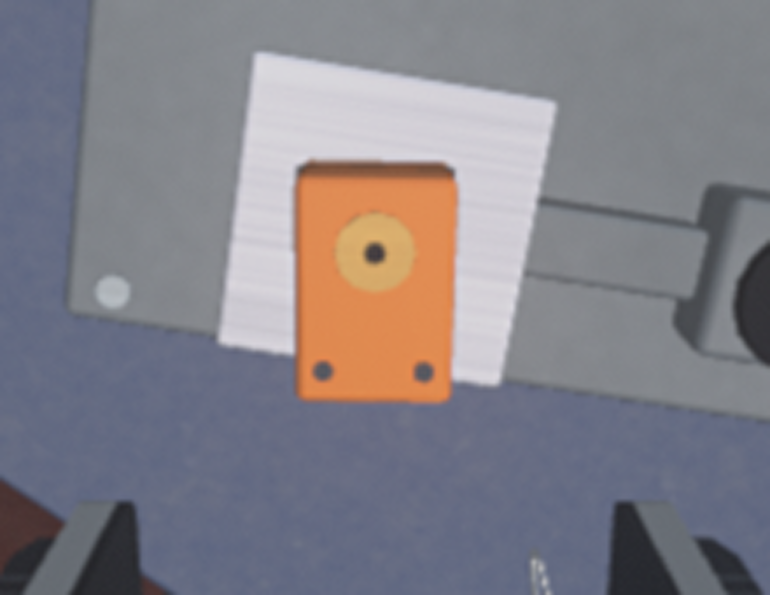

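```bash
python3 - <<'E'
from h import *
p=snap('wrist');pose()
c=lambda x,y:[170+(x+.5)/3.5-.5,110+(y+.5)/3.5-.5]
P=np.array([atz(p,c(*q),.05)[:2] for q in[(256,52),(556,101),(500,385),(219,344)]])
print('plat',P.mean(0),[np.linalg.norm(P[i]-P[i-1]).round(4) for i in range(4)]);b=atz(p,c(374.5,253),.088);print('bush',b, b[:2]-P.mean(0))
M=np.array([atz(p,c(*q),.086)[:2] for q in[(298,178),(457,178),(449,402),(298,402)]]);print(M.mean(0))
E
```

```text
t 12.07 p [ 0.5936 -0.1568  0.2394] jawang -1.6897 z [-1.1e-03  3.0e-04 -1.0e+00] F [ 0.6 -0.  -0.8] gap 0.0649 q [ 0.19  0.33 -0.04  1.75  0.02  1.06 -1.55]
plat [ 0.60385455 -0.16020868] [np.float64(0.088), np.float64(0.087), np.float64(0.0876), np.float64(0.0878)]
bush [ 0.60447003 -0.15786536  0.088     ] [0.00061548 0.00234332]
[ 0.5929645  -0.15675123]
```

Bush is about 2 mm from the axis, so the placing is good. Next, the handle: turn the jaws tangential to its arc and go above it.

>>> arm_command(
  deltas=[
    [[0,0,1],[0,0,0.4],65],
    [[0,0,1],[0,0,0.4],65],
    [[0,0,1],[0.17,0.36,0],65],
    [[0,0,1],[0.17,0.36,0],65],
    [[0,0,1],[0.17,0.36,0],65],
    [[0,0,1],[0.17,0.36,0],65],
    [[0,0,1],[0.17,0.36,0],65],
    [[0,0,1],[0.17,0.36,0],65],
    [[0,0,1],[0.17,0.36,0],65],
    [[0,0,1],[0.17,0.36,0],65],
    [[0,0,1],[0.17,0.36,0],65],
    [[0,0,1],[0.17,0.36,0],65],
    [[0,0,1],[0.17,0.36,0],65],
    [[0,0,1],[0.17,0.36,0],65],
    [[0,0,1],[0.17,0.36,0],65],
    [[0,0,1],[0.17,0.36,0],65],
    [[0,0,1],[0.17,0.36,0],65],
    [[0,0,1],[0.17,0.36,0],65],
    [[0,0,1],[0.17,0.36,0],65],
    [[0,0,1],[0.17,0.36,0],65],
  ],
)

```text
time_s: 14.58
ee_pos: [0.6704, 0.0054, 0.2592]
tcp_rot: [-3.139, 0.137, 0.002]
force: [0.5, -0.9, -0.4]
finger_gap: 0.0651
```

>>> arm_command(
  deltas=[
    [[0,0,1],[0,0,0],65],
    [[0,0,1],[0,0,0],65],
    [[0,0,1],[0,0,0],65],
    [[0,0,1],[0,0,0],60],
    [[0,0,0.85],[0,0,0],60],
    [[0,0,0],[0,0,0],60],
  ],
)

```text
time_s: 15.32
ee_pos: [0.6703, 0.005, 0.2594]
tcp_rot: [-3.106, -0.466, 0.002]
force: [-0.4, 0.0, -0.7]
finger_gap: 0.0603
```

```bash
python3 - <<'E'
from m import *
p=snap('wrist','w6.png');s=pose()
r=env.find_in(p,'handle');print(r)
for x in r: print(atz(p,x['centre'],.213))
E
```

```text
t 15.38 p [0.6703 0.005  0.2595] jawang 0.2967 z [-9.e-04  1.e-04 -1.e+00] F [-0.3  0.2 -1.2] gap 0.06 q [ 0.22  0.44 -0.45  1.57  0.2   1.18  0.03]
[{'centre': [278.5, 261.1], 'conf': 0.84}]
[ 0.67632894 -0.01015984  0.213     ]
```

View pics/w6.png

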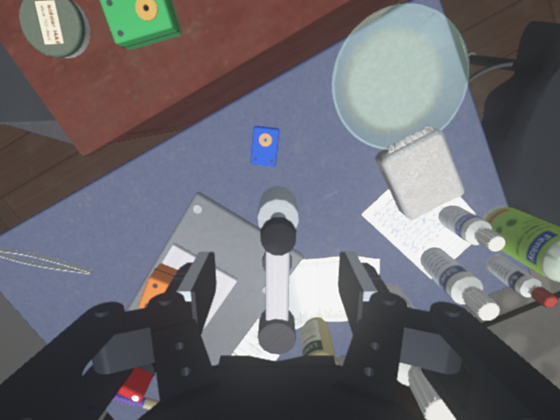

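```bash
python3 - <<'E'
from m import *
p=snap('wrist');pose()
for z in(.205,.213): print(atz(p,(278,236),z))
print('head',atz(p,(277,203),.15)); print('proj est',proj(p,(.6705,.004,.207)))
E
```

```text
t 15.47 p [0.6704 0.0051 0.2597] jawang 0.2968 z [-6.e-04  1.e-04 -1.e+00] F [ 0.1  0.2 -0.5] gap 0.0599 q [ 0.22  0.44 -0.45  1.57  0.2   1.18  0.03]
[0.6721504 0.0027356 0.205    ]
[0.6711598 0.0058626 0.213    ]
head [0.66980335 0.00825698 0.15      ]
proj est (np.float64(276.10558317289997), np.float64(234.717633389746))
```

>>> arm_command(
  deltas=[
    [[0,0,0],[0,0,-0.6],60],
    [[0,0,0],[0,0,-0.7],60],
    [[0,0,0],[0,0,-0.7],60],
    [[0,0,0],[0,0,-0.42],50],
    [[0,0,0],[0,0,0],40],
    [[0,0,0],[0,0,0],32],
    [[0,0,0],[0,0,0],29],
    [[0,0,0],[0,0,0],29],
    [[0,0,0],[0,0,0],29],
  ],
)

```text
time_s: 16.6
ee_pos: [0.6705, 0.0052, 0.1998]
tcp_rot: [3.107, 0.467, 0.0]
force: [-0.7, 0.6, 0.1]
finger_gap: 0.0289
```

```bash
python3 - <<'E'
from m import *
p=snap('wrist','w7.png');s=pose()
C=np.array([.7035,-.104]);N=23
v=s['ee_pos'][:2]-C;r=np.hypot(*v);a=np.arctan2(v[1],v[0]);print(r,np.degrees(a))
pr=s['ee_pos'][:2];a1=np.arctan2(-.1592+.104,.6048-.7035)+2*np.pi;print('total',a1-a)
for k in range(1,26):
    an=a+.08*k; q=C+.113*np.array([np.cos(an),np.sin(an)]);print(k,round(np.degrees(an),1),((q-pr)/.025).round(2));pr=q
E
```

```text
t 16.65 p [0.6705 0.0051 0.1997] jawang 0.2983 z [ 2.e-04 -0.e+00 -1.e+00] F [ 0.4  0.1 -1. ] gap 0.029 q [ 0.22  0.49 -0.44  1.63  0.23  1.07  0.01]
0.11400128444533232 106.8159291556352
total 1.787235814100879
1 111.4 [-0.33 -0.16]
2 116.0 [-0.33 -0.15]
3 120.6 [-0.32 -0.17]
4 125.2 [-0.3 -0.2]
5 129.7 [-0.29 -0.22]
6 134.3 [-0.27 -0.24]
7 138.9 [-0.25 -0.26]
8 143.5 [-0.23 -0.28]
9 148.1 [-0.2 -0.3]
10 152.7 [-0.18 -0.31]
11 157.2 [-0.15 -0.33]
12 161.8 [-0.13 -0.34]
13 166.4 [-0.1  -0.35]
14 171.0 [-0.07 -0.35]
15 175.6 [-0.04 -0.36]
16 180.2 [-0.01 -0.36]
17 184.7 [ 0.02 -0.36]
18 189.3 [ 0.04 -0.36]
19 193.9 [ 0.07 -0.35]
20 198.5 [ 0.1  -0.35]
21 203.1 [ 0.13 -0.34]
22 207.7 [ 0.15 -0.33]
23 212.2 [ 0.18 -0.31]
24 216.8 [ 0.2 -0.3]
25 221.4 [ 0.23 -0.28]
```

View pics/w7.png

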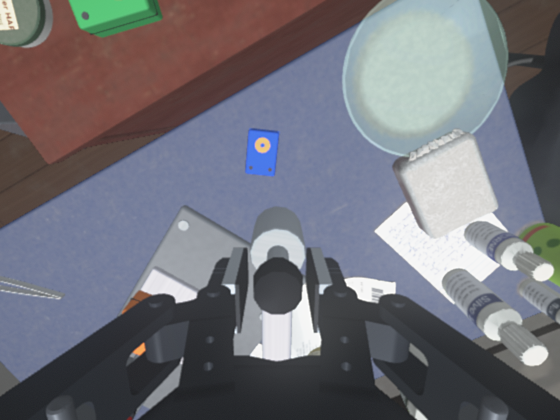

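The button (277,285) sits between the pads. Sweeping along the arc.

>>> arm_command(
  deltas=[
    [[0,0,1],[-0.33,-0.15,0],29],
    [[0,0,1],[-0.33,-0.15,0],29],
    [[0,0,1],[-0.32,-0.17,0],29],
    [[0,0,1],[-0.3,-0.2,0],29],
    [[0,0,1],[-0.29,-0.22,0],29],
    [[0,0,1],[-0.27,-0.24,0],29],
    [[0,0,1],[-0.25,-0.26,0],29],
    [[0,0,1],[-0.23,-0.28,0],29],
    [[0,0,1],[-0.2,-0.3,0],29],
    [[0,0,1],[-0.18,-0.31,0],29],
    [[0,0,1],[-0.15,-0.33,0],29],
    [[0,0,1],[-0.13,-0.34,0],29],
    [[0,0,1],[-0.1,-0.35,0],29],
    [[0,0,1],[-0.07,-0.35,0],29],
    [[0,0,1],[-0.04,-0.36,0],29],
    [[0,0,1],[-0.01,-0.36,0],29],
    [[0,0,1],[0.02,-0.36,0],29],
    [[0,0,1],[0.04,-0.36,0],29],
    [[0,0,1],[0.07,-0.35,0],29],
  ],
)

```text
time_s: 19.02
ee_pos: [0.5936, -0.131, 0.1996]
tcp_rot: [-1.927, -2.481, 0.0]
force: [-1.5, 1.9, 0.3]
finger_gap: 0.0292
```

```bash
python3 - <<'E'
from m import *
p=snap('wrist','w8.png');s=pose()
E
```

```text
t 19.07 p [ 0.5938 -0.1325  0.1995] jawang 1.8239 z [-3.e-04 -5.e-04 -1.e+00] F [-0.4 -0.5  0.2] gap 0.0286 q [ 0.69  0.46 -0.75  1.77  0.35  1.06  1.64]
```

View pics/w8.png

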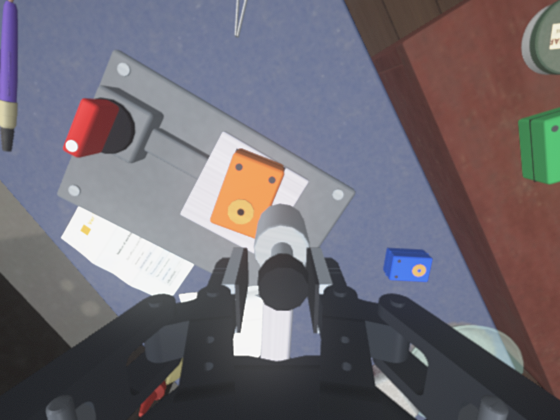

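>>> arm_command(
  deltas=[
    [[0,0,1],[0.1,-0.35,0],29],
    [[0,0,1],[0.13,-0.34,0],29],
    [[0,0,0.8],[0.14,-0.3,0],29],
    [[0,0,0],[0.04,-0.08,0],29],
    [[0,0,0],[0.04,-0.08,0],29],
    [[0,0,0],[0,0,0],29],
  ],
)

```text
time_s: 19.82
ee_pos: [0.605, -0.1594, 0.1996]
tcp_rot: [1.642, 2.678, -0.0]
force: [0.1, 1.0, -0.4]
finger_gap: 0.0291
```

```bash
python3 - <<'E'
from m import *
p=snap('wrist','w9.png');s=pose()
E
```

```text
t 19.88 p [ 0.605  -0.1594  0.1996] jawang 2.0418 z [ 2.e-04 -2.e-04 -1.e+00] F [-0.1  0.1  0.6] gap 0.0292 q [ 0.74  0.5  -0.78  1.73  0.39  1.08  1.87]
```

View pics/w9.png

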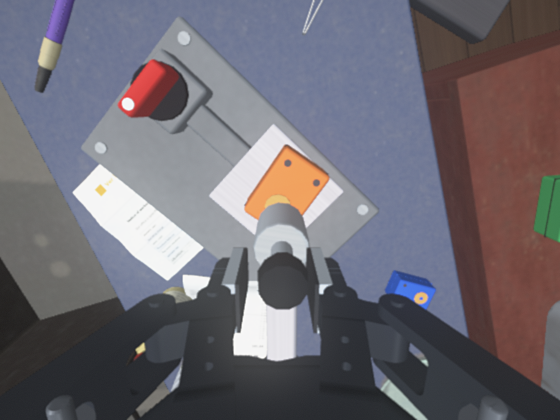

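Not at the stop yet (no force). Pushing on in small steps until it is felt.

>>> arm_command(
  deltas=[
    [[0,0,0],[0.04,-0.08,0],29],
    [[0,0,0],[0.03,-0.06,0],29],
    [[0,0,0],[0,0,0],29],
  ],
)

```text
time_s: 20.25
ee_pos: [0.6065, -0.1627, 0.1995]
tcp_rot: [-1.64, -2.678, -0.0]
force: [-3.4, 2.8, 1.9]
finger_gap: 0.0288
```

>>> arm_command(
  deltas=[
    [[0,0,0],[0.02,-0.04,0],29],
    [[0,0,0],[0.02,-0.04,0],29],
    [[0,0,0],[0,0,0],29],
  ],
)

```text
time_s: 20.62
ee_pos: [0.6068, -0.1631, 0.1994]
tcp_rot: [-1.637, -2.678, -0.001]
force: [-10.2, 10.8, 5.8]
finger_gap: 0.0293
```

The stop is felt (15 N, no further motion). Backing off, opening, rising toward the knob.

>>> arm_command(
  deltas=[
    [[0,0,0],[-0.05,0.1,0],32],
    [[0,0,0],[0,0,0],45],
    [[0,0,0],[0,0,0],55],
    [[0,0,0],[0,0,0.4],60],
    [[0,0,0],[0,0,0.8],60],
    [[0,0,0],[0,0,0.9],60],
    [[0,0,0],[0,0,0.9],60],
    [[0,0,-1],[-0.2,-0.5,0],60],
    [[0,0,-1],[-0.2,-0.6,0],60],
    [[0,0,-1],[-0.2,-0.6,0],60],
    [[0,0,-1],[-0.2,-0.6,0],60],
    [[0,0,-1],[-0.2,-0.6,0],60],
    [[0,0,-1],[-0.2,-0.6,0],60],
    [[0,0,-1],[-0.1,-0.6,0],60],
    [[0,0,-1],[-0.1,-0.6,0],60],
    [[0,0,0],[0,-0.2,0],60],
    [[0,0,0],[0,0,0],60],
  ],
)

```text
time_s: 22.75
ee_pos: [0.5717, -0.285, 0.2753]
tcp_rot: [2.398, 2.028, 0.001]
force: [0.6, -0.1, -0.8]
finger_gap: 0.0602
```

```bash
python3 - <<'E'
from m import *
p=snap('wrist','w10.png');s=pose();ps=snap('scene','s10.png');pt=snap('top','t10.png')
for a,n,w in((pt,'t10c.png',(270,140,110,90)),(ps,'s10c.png',(210,130,100,90))):
    x,y,ww,h=w;cv2.imwrite('pics/'+n,cv2.resize(cv2.cvtColor(a['frame'][y:y+h,x:x+ww],cv2.COLOR_RGB2BGR),None,fx=6,fy=6,interpolation=cv2.INTER_CUBIC))
E
```

```text
t 22.8 p [ 0.5718 -0.2845  0.2751] jawang 1.4044 z [ 6.e-04  1.e-04 -1.e+00] F [0.7 0.2 0.3] gap 0.0598 q [ 0.85  0.41 -0.65  1.62  0.26  1.2   1.55]
```

View pics/w10.png

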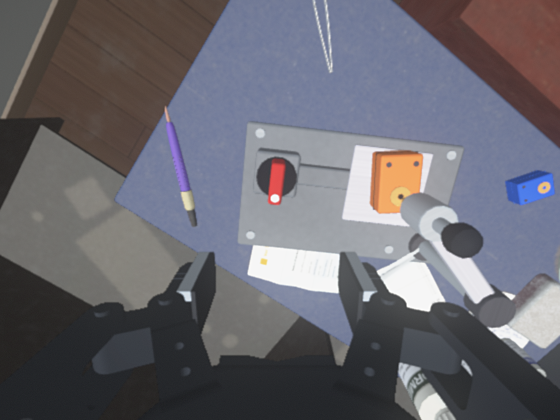

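View pics/s10c.png

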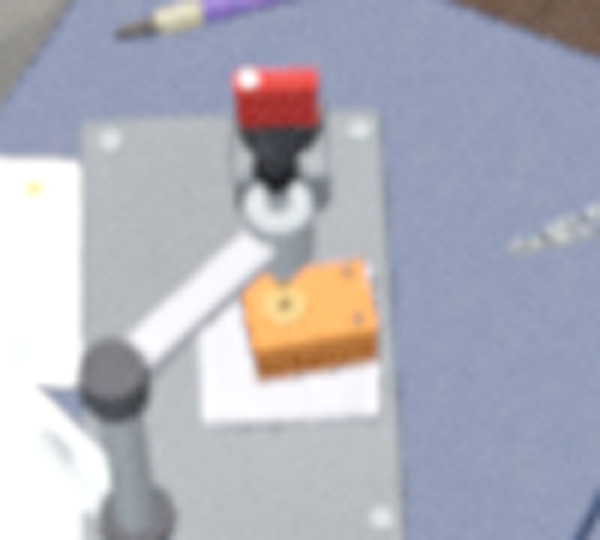

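```bash
python3 - <<'E'
from m import *
p=snap('wrist');pose();ps=snap('scene');pt=snap('top')
for n,X in [('bush',(.6045,-.158,.088)),('handletop',(.605,-.159,.215)),('tip',(.605,-.159,.106)),('knobaxis top',(.5694,-.2842,.098))]:
    a=proj(ps,X);print(n,'wrist',np.round(proj(p,X),1),'scene crop',np.round([(a[0]-210)*6,(a[1]-130)*6],0),'top',np.round(proj(pt,X),1))
a,b=atz(p,(274,199),.098),atz(p,(277.5,159),.098);print(a,b,np.linalg.norm(a-b),np.arctan2(*(a-b)[1::-1]))
print(ps['T'][:3,3])
a=p['frame'][130:220,230:350];cv2.imwrite('pics/w10c.png',cv2.resize(cv2.cvtColor(a,cv2.COLOR_RGB2BGR),None,fx=6,fy=6,interpolation=cv2.INTER_CUBIC))
E
```

```text
t 22.95 p [ 0.5717 -0.2844  0.2747] jawang 1.4039 z [ 2.e-04  1.e-04 -1.e+00] F [-0.3  0.3 -0.4] gap 0.0603 q [ 0.85  0.41 -0.65  1.62  0.26  1.2   1.55]
bush wrist [399.7 195.5] scene crop [282. 301.] top [323.3 183.7]
handletop wrist [470.3 245.7] scene crop [271. 152.] top [328.6 178.2]
tip wrist [405.6 200.8] scene crop [279. 280.] top [324.3 182.8]
knobaxis top wrist [276.1 184.9] scene crop [271.  76.] top [371.3 195.3]
[ 0.58366469 -0.28874344  0.098     ] [ 0.54388993 -0.27848615  0.098     ] 0.041076063789828025 -0.25238529084246136
[0.80793115 0.61318457 1.34541354]
```

View pics/w10c.png

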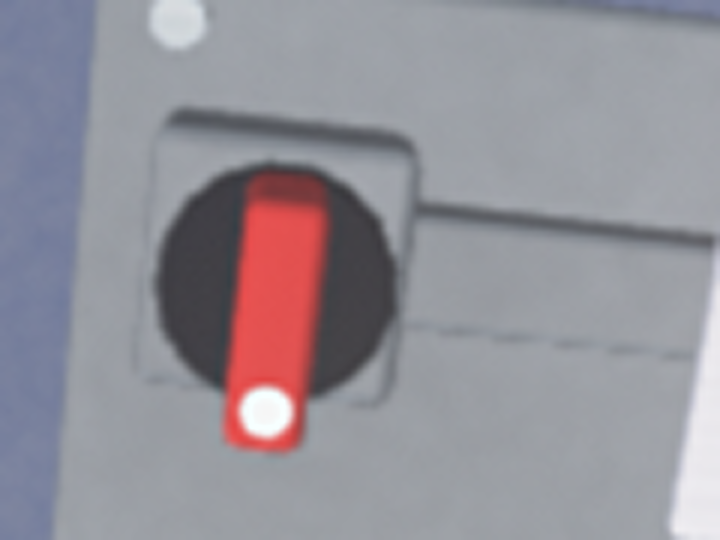

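View pics/t10c.png

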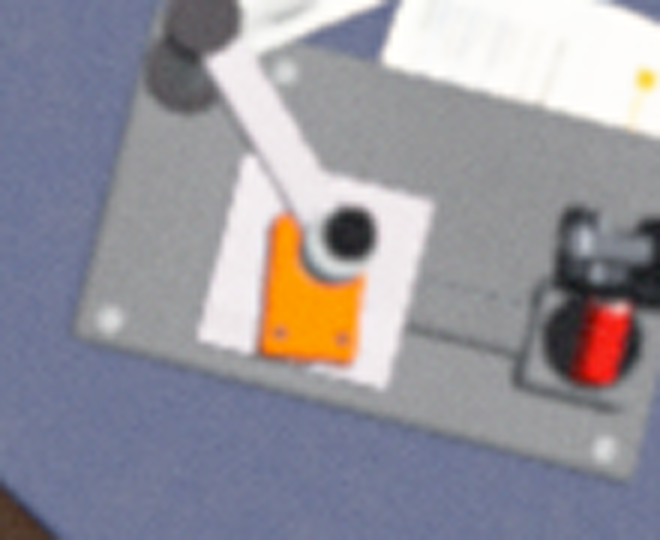

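The nozzle is over the bush: all projections agree (handle at scene crop (275,160) against a predicted (271,152), bush visible at (285,302) against (282,301)). The knob bar now lies at about -0.26 rad, along the injector x axis. It stood at about -0.7 rad at the start, so my setting-down pushed the lift to its bottom, 0 rad. Contact is then expected at 3.6 rad, and I want about 3.95 rad. Gripping the knob.

>>> arm_command(
  deltas=[
    [[0,0,-1],[-0.09,0,-0.7],55],
    [[0,0,-0.2],[0,0,-0.9],50],
    [[0,0,0],[0,0,-0.9],45],
    [[0,0,0],[0,0,-0.9],45],
    [[0,0,0],[0,0,-0.9],45],
    [[0,0,0],[0,0,-0.9],45],
    [[0,0,0],[0,0,-0.9],45],
    [[0,0,0],[0,0,-0.9],45],
    [[0,0,0],[0,0,-0.6],45],
    [[0,0,0],[0,0,-0.1],45],
    [[0,0,0],[0,0,0],45],
  ],
)

```text
time_s: 24.42
ee_pos: [0.5695, -0.2851, 0.0824]
tcp_rot: [2.495, 1.909, 0.0]
force: [-0.3, 0.1, -0.2]
finger_gap: 0.0448
```

```bash
python3 - <<'E'
from m import *
p=snap('wrist','w11.png');s=pose()
E
```

```text
t 24.48 p [ 0.5697 -0.2852  0.0827] jawang 1.3063 z [ 8.e-04 -4.e-04 -1.e+00] F [-0.7 -0.3  0.7] gap 0.045 q [ 0.77  0.6  -0.55  1.79  0.4   0.86  1.34]
```

View pics/w11.png

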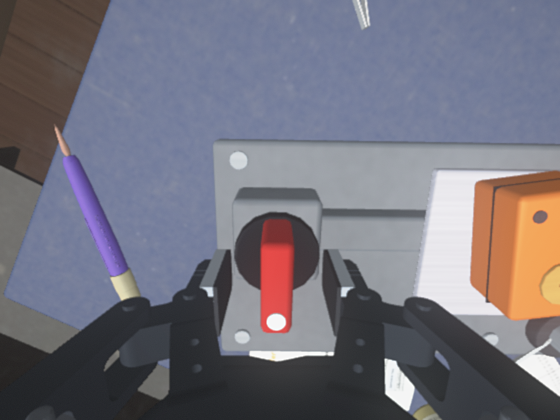

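The bar (277,275) is central and square to the jaws. Closing at 30 N and turning.

>>> arm_command(
  deltas=[
    [[0,0,0],[0,0,0],25],
    [[0,0,0],[0,0,0],8],
    [[0,0,0],[0,0,0],8],
    [[0,0,0],[0,0,0],8],
    [[0,0,0],[0,0,0],8],
    [[0,0,-0.5],[0,0,0],8],
    [[0,0,-1],[0,0,0],8],
    [[0,0,-1],[0,0,0],8],
    [[0,0,-1],[0,0,0],8],
    [[0,0,-1],[0,0,0],8],
    [[0,0,-1],[0,0,0],8],
    [[0,0,0],[0,0,0],8],
  ],
  force=30,
)

```text
time_s: 25.98
ee_pos: [0.5694, -0.2854, 0.0827]
tcp_rot: [2.851, 1.316, 0.0]
force: [-2.2, -1.1, 6.4]
finger_gap: 0.0139
```

```bash
python3 - <<'E'
from m import *
s=pose();print(s['wrist_torque'].round(2))
E
```

```text
t 25.98 p [ 0.5694 -0.2854  0.0827] jawang 0.865 z [ 5.e-04 -8.e-04 -1.e+00] F [-2.2 -1.1  6.4] gap 0.0139 q [ 0.7   0.58 -0.45  1.8   0.32  0.84  0.96]
[-0.1   0.36 -0.07]
```

>>> arm_command(
  deltas=[
    [[0,0,-1],[0,0,0],8],
    [[0,0,-1],[0,0,0],8],
    [[0,0,-1],[0,0,0],8],
    [[0,0,-1],[0,0,0],8],
    [[0,0,-1],[0,0,0],8],
    [[0,0,-1],[0,0,0],8],
    [[0,0,-1],[0,0,0],8],
    [[0,0,-1],[0,0,0],8],
    [[0,0,-1],[0,0,0],8],
    [[0,0,-1],[0,0,0],8],
    [[0,0,-1],[0,0,0],8],
    [[0,0,-1],[0,0,0],8],
    [[0,0,-1],[0,0,0],8],
    [[0,0,-1],[0,0,0],8],
    [[0,0,-1],[0,0,0],8],
    [[0,0,-1],[0,0,0],8],
    [[0,0,-1],[0,0,0],8],
    [[0,0,-1],[0,0,0],8],
    [[0,0,-1],[0,0,0],8],
    [[0,0,-1],[0,0,0],8],
  ],
)

```text
time_s: 28.48
ee_pos: [0.569, -0.2854, 0.0827]
tcp_rot: [2.931, -1.131, 0.0]
force: [-3.8, -0.2, 8.9]
finger_gap: 0.0135
```

```bash
python3 - <<'E'
from m import *
s=pose();print(s['wrist_torque'].round(2))
p=snap('wrist','w12.png')
E
```

```text
t 28.48 p [ 0.569  -0.2854  0.0827] jawang -0.7363 z [-0.e+00 -4.e-04 -1.e+00] F [-3.8 -0.2  8.9] gap 0.0135 q [ 0.41  0.54 -0.06  1.81  0.05  0.79 -0.41]
[-0.02  1.03  0.13]
```

View pics/w12.png

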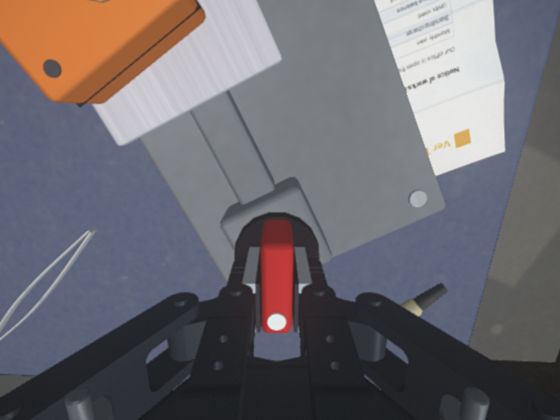

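The bar is still square in the jaws, no slip, after 2.04 rad. On to about 3.3 rad, short of contact.

>>> arm_command(
  deltas=[
    [[0,0,-1],[0,0,0],8],
    [[0,0,-1],[0,0,0],8],
    [[0,0,-1],[0,0,0],8],
    [[0,0,-1],[0,0,0],8],
    [[0,0,-1],[0,0,0],8],
    [[0,0,-1],[0,0,0],8],
    [[0,0,-1],[0,0,0],8],
    [[0,0,-1],[0,0,0],8],
    [[0,0,-1],[0,0,0],8],
    [[0,0,-1],[0,0,0],8],
    [[0,0,-1],[0,0,0],8],
    [[0,0,-1],[0,0,0],8],
    [[0,0,-1],[0,0,0],8],
    [[0,0,-1],[0,0,0],8],
    [[0,0,-1],[0,0,0],8],
    [[0,0,0],[0,0,0],8],
  ],
)

```text
time_s: 30.52
ee_pos: [0.569, -0.2851, 0.0826]
tcp_rot: [1.782, -2.587, -0.0]
force: [-4.7, 1.5, 11.4]
finger_gap: 0.0132
```

```bash
python3 - <<'E'
from m import *
s=pose();print(s['wrist_torque'].round(2))
p=snap('wrist','w13.png');ps=snap('scene','s13.png')
cv2.imwrite('pics/s13c.png',cv2.resize(cv2.cvtColor(ps['frame'][130:220,210:310],cv2.COLOR_RGB2BGR),None,fx=6,fy=6,interpolation=cv2.INTER_CUBIC))
E
```

```text
t 30.52 p [ 0.569  -0.2851  0.0826] jawang -1.9349 z [-3.e-04  1.e-04 -1.e+00] F [-4.7  1.5 11.4] gap 0.0132 q [ 0.19  0.55  0.24  1.83 -0.17  0.78 -1.42]
[ 0.3   1.21 -0.1 ]
```

View pics/w13.png

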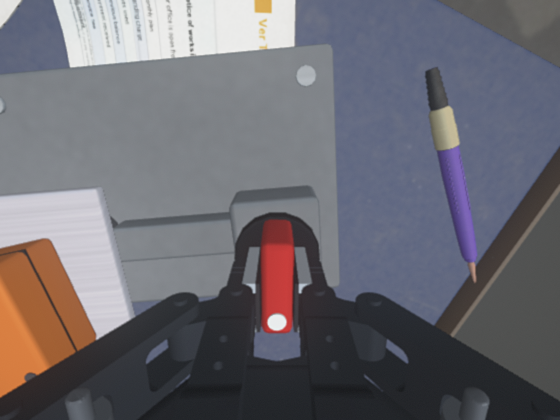

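View pics/s13c.png

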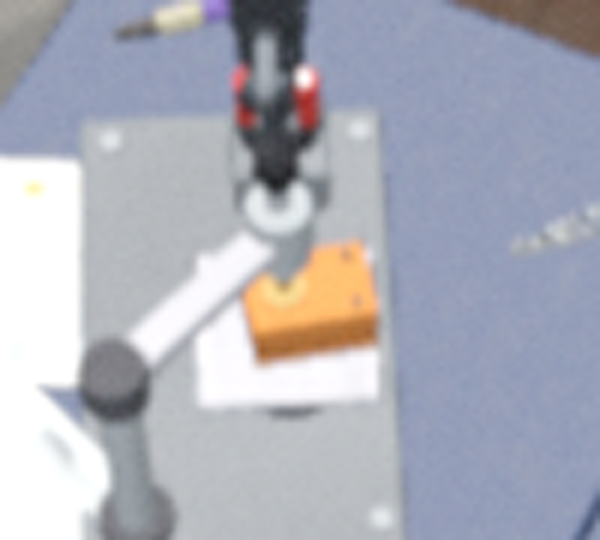

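3.24 rad turned, platform clearly risen, and the nozzle tip is at the bush in the picture (285,283). Another 0.72 rad, gently, to about 3.95 rad.

>>> arm_command(
  deltas=[
    [[0,0,-0.75],[0,0,0],8],
    [[0,0,-0.75],[0,0,0],8],
    [[0,0,-0.75],[0,0,0],8],
    [[0,0,-0.75],[0,0,0],8],
    [[0,0,-0.75],[0,0,0],8],
    [[0,0,-0.75],[0,0,0],8],
    [[0,0,-0.75],[0,0,0],8],
    [[0,0,-0.75],[0,0,0],8],
    [[0,0,-0.75],[0,0,0],8],
    [[0,0,-0.75],[0,0,0],8],
    [[0,0,-0.75],[0,0,0],8],
    [[0,0,-0.75],[0,0,0],8],
    [[0,0,0],[0,0,0],8],
    [[0,0,0],[0,0,0],8],
  ],
)

```text
time_s: 32.38
ee_pos: [0.5691, -0.2849, 0.0826]
tcp_rot: [-0.759, 3.048, 0.001]
force: [-4.7, 1.9, 11.2]
finger_gap: 0.0132
```

```bash
python3 - <<'E'
from m import *
s=pose();print(s['wrist_torque'].round(2))
E
```

```text
t 32.38 p [ 0.5691 -0.2849  0.0826] jawang -2.6536 z [ 0.e+00  5.e-04 -1.e+00] F [-4.7  1.9 11.2] gap 0.0132 q [ 0.05  0.58  0.42  1.84 -0.32  0.79 -2.02]
[ 0.42  1.07 -0.05]
```

Opening carefully, rising straight up, and checking.

>>> arm_command(
  deltas=[
    [[0,0,0],[0,0,0],20],
    [[0,0,0],[0,0,0],32],
    [[0,0,0],[0,0,0],42],
    [[0,0,0],[0,0,0],45],
    [[0,0,0],[0,0,0.5],45],
    [[0,0,0],[0,0,0.9],45],
    [[0,0,0],[0,0,0.9],45],
    [[0,0,0],[0,0,0.9],45],
    [[0,0,0],[0,0,0.9],45],
    [[0,0,0],[0,0,0.9],45],
    [[0,0,0],[0,0,0.9],45],
    [[0,0,0],[0,0,0.9],45],
    [[0,0,0],[0,0,0],45],
  ],
)

```text
time_s: 34.0
ee_pos: [0.5699, -0.2857, 0.2545]
tcp_rot: [-0.758, 3.046, -0.003]
force: [-0.4, 0.4, -0.5]
finger_gap: 0.0455
```

```bash
python3 - <<'E'
from m import *
s=pose()
p=snap('wrist','w14.png');ps=snap('scene','s14.png');pt=snap('top','t14.png')
cv2.imwrite('pics/s14c.png',cv2.resize(cv2.cvtColor(ps['frame'][130:220,210:310],cv2.COLOR_RGB2BGR),None,fx=6,fy=6,interpolation=cv2.INTER_CUBIC))
cv2.imwrite('pics/t14c.png',cv2.resize(cv2.cvtColor(pt['frame'][140:230,270:380],cv2.COLOR_RGB2BGR),None,fx=6,fy=6,interpolation=cv2.INTER_CUBIC))
E
```

```text
t 34.0 p [ 0.5699 -0.2857  0.2545] jawang -2.6539 z [ 0.0034 -0.001  -1.    ] F [-0.4  0.4 -0.5] gap 0.0455 q [-0.02  0.38  0.51  1.71 -0.21  1.1  -2.11]
```

View pics/w14.png

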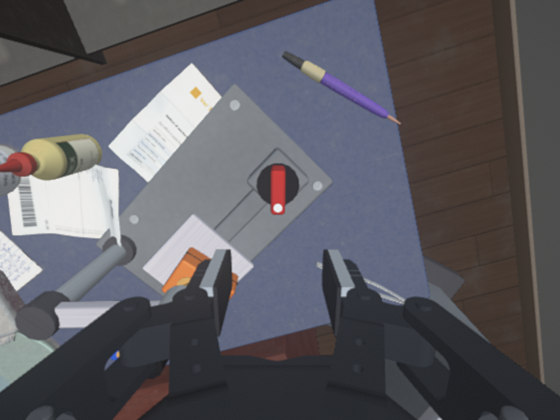

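View pics/s14c.png

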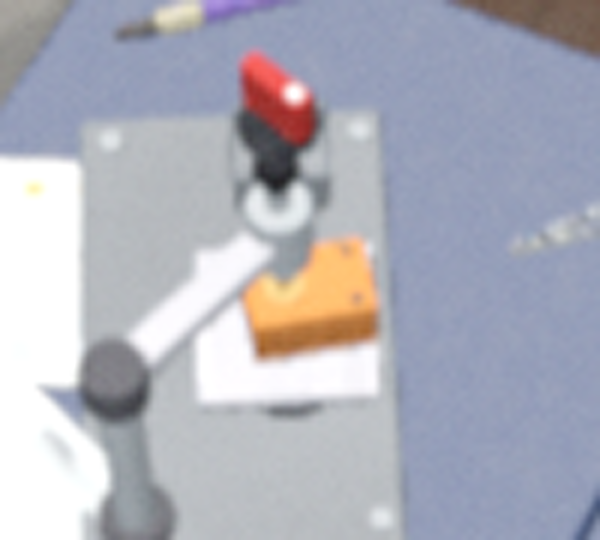

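View pics/t14c.png

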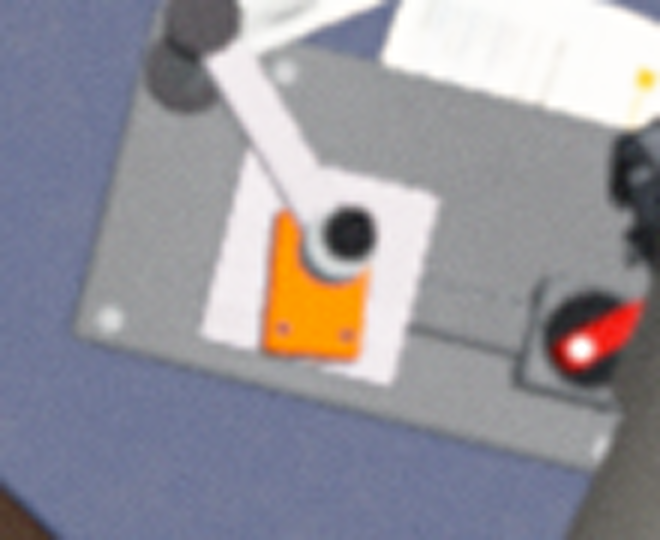

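```bash
python3 - <<'E'
from m import *
p=snap('wrist');pose();ps=snap('scene');pt=snap('top')
T=lambda x,y:[270+(x+.5)/6-.5,140+(y+.5)/6-.5];S=lambda x,y:[210+(x+.5)/6-.5,130+(y+.5)/6-.5]
for n,a,b in [('pre R',T(342,339),S(347,270)),('pre L',T(281,332),S(357,318)),('post R',T(347,336),S(347,248)),('post L',T(283,328),S(357,297))]:
    print(n,*[np.round(q,4) for q in tri(pt,a,ps,b)])
f=p['frame'];m=cv2.inRange(cv2.cvtColor(f,cv2.COLOR_RGB2HSV),(0,150,120),(6,255,255))[150:225,250:310]
q=np.argwhere(m>0)[:,::-1].astype(np.float32)+[250,150];print(cv2.minAreaRect(q.astype(np.float32)))
a,b=atz(p,(278,208),.098),atz(p,(278,172),.098);d=a-b;print('bar',np.arctan2(d[1],d[0]))
E
```

```text
t 34.2 p [ 0.5689 -0.2849  0.2515] jawang -2.6536 z [-9.e-04  3.e-04 -1.e+00] F [0.1 0.  0.6] gap 0.0452 q [-0.02  0.39  0.51  1.71 -0.21  1.1  -2.11]
pre R [ 0.57   -0.1653  0.091 ] 0.0013
pre L [ 0.5739 -0.1383  0.0886] 0.0013
post R [ 0.5697 -0.1654  0.1105] 0.0015
post L [ 0.574  -0.1375  0.1093] 0.0015
((276.5, 188.5), (47.0, 13.0), 90.0)
bar 2.0608007745234254
```

Checks agree: the mould rose 19.5–20.7 mm by triangulation (19.7 expected), the bar stands at 2.06 rad (3.95 rad of knob), the mould did not shift sideways, and the gripper is clear. Handing in.

```bash
python3 - <<'E'
from h import *
print(env.finish_job());pose()
E
```

```text
the job is handed in; nothing more can be done
None
the job is handed in; nothing more can be done
```

The orange mould is on the lift platform with its bush under the nozzle. The nozzle arm is home against its stop, and the knob is set so the nozzle should be pushed up by about 1.7 mm. I handed the job in at about 34 s; no verdict is reported.

- **Mould:** after release the bush measured about 2 mm from the platform's axis. It did not shift sideways while the platform was raised.
- **Nozzle arm:** I pushed the handle round until the stop was felt, about 15 N with no further movement. After I let go, it showed in the camera pictures within 2 px of where the home position should be.
- **Knob:** I turned it in one grip to about 3.95 rad, with no slip seen. By triangulation the mould rose 19.5 to 20.7 mm, where 19.7 mm was expected.

**Not confirmed directly:**
- The nozzle's push-up is worked out from the knob angle and the given heights. The pictures are too coarse to show it.
- The force readings gave no clear sign of the moment of contact.

**Unplanned:** the knob stood at about 0.45 rad at the start. Setting the mould down, which pressed with about 16 N, seems to have driven the lift back to its bottom. I noticed the changed bar angle before turning and counted from 0.

I touched none of the other loose things, and none looked moved in the pictures. I did not measure them again at the end.

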